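Unbolt the child-proof kitchen chest

ROBOT

A 6-joint arm with a two-finger parallel gripper is mounted at the origin on the work surface. World frame = base frame: x ahead of the robot, y to its left, z up, the work surface at z = 0. Lengths are in m, angles in rad, forces in N, time in s.
With the tool pointing down it reaches from about 0.325 to 0.85 m from the base axis. Payload 4.4 kg.
Tool frame: the origin (TCP) lies on the centre line of the jaws, within the pads' length; the fingertips stand 19 mm ahead of it and the grasp point (between the pads) is the TCP; z points along the fingers, y is the line along which they close (so a half turn about z gives the same grasp; the last joint's range is limited). The gripper opens to 94 mm and grips with 3 to 60 N. Pads are 16 mm wide; open, the fingers measure 119 mm over their backs; the gripper's body (75 mm by 177 mm) begins 78 mm behind the grasp point.
Start: joints at [1.194, 0.207, 1.542, -0, 1.393, -0.15], TCP at [0.129, 0.56, 0.224] pointing down, gripper open.
Joint ranges: [-2.73, 2.73], [-0.86, 2.22], [0.23, 2.46], [-1.11, 4.25], [0.08, 2.63], [-2.82, 2.82]. Speed limits (rad/s): [2.79, 2.79, 3.14, 3.14, 3.14, 3.14].

INTERFACE

Orientations are given as a unit quaternion [w, x, y, z].
In Python, from cell import arm, viewer gives the robot as it stands.
- The arm moves only by the tool play_rows, never from a script. Its argument "plan" is a list that holds one entry, the list of rows, each a list of 7 numbers: the opening, from 0 (shut) to 1 (fully open), then the shift along the tool's x, y, z in cm, then the turn, a rotation vector about the tool's x, y, z in rad. A call has 1 to 10 rows; each row is the pose to reach, as a shift and turn from the pose commanded when the call began, along the tool's axes at that moment; what a row does not reach only later rows make up. A row lasts 1/10 s, in which the tool goes at most 50 mm and 8.59 degrees, less where a joint would pass 70% of its speed; a pose out of reach is approached as far as the arm can. A call with a gripper value outside its range is refused whole. The fingers move at their own pace and stop on an object; "force" is the grip in N (left out, the last holds). Time passes only in rows, so rows that repeat a pose let the fingers close. It gives the time, the measured TCP pose, the force, the opening and the grip force at its end, in the units of the state.
- arm.observe(): the state, without advancing time (a new reading comes with each control period).
- viewer.capture(name): name is "scene" or "side" or "wrist"; returns the picture (384x512x3 uint8, blue, green, red); there is no depth.
- viewer.camera_params(name): a dict with "intrinsics" (3x3 intrinsics, pixels), "position" and "attitude" of the camera in the world; the wrist camera has in their place "mount" (4x4, takes a point from camera to tool coordinates, whose origin is the TCP and whose axes are the flange's). Camera axes: x right, y up, looking along -z (the intrinsics and any distortion apply to the point x, -y, -z); pixel columns grow to the right and rows downward; lengths in m; the calibration is good to about 2 mm. A picture is of the moment at which its call begins: read the wrist's pose just before it. camera_params takes no time and is no camera call.
- arm.hand_in(): hands the job in; it is judged then, once.
The state is a dict: "clock": time; "joint_positions": joint angles; "joint_velocities": joint speeds; "joint_torque": joint torques, N m; "position": TCP position; "eef_rot": TCP orientation; "force": force on the tool from outside, world axes, zero at the start; "moment": the same for the moment, N m; "grip_width": finger opening in m; "gripper_force": force on a finger pad.
Only numpy, scipy, OpenCV 4.12 (cv2) and the standard library are available. Lean on these libraries where they do the work, as an engineer would, in place of code of your own. Each camera call takes 0.05 s, during which the arm holds its last target. There are 200 camera calls.

TASK

Unbolt the white kitchen chest: with one fingertip press the red spring catch right down, and while holding it down push the black knob of the bolt with the other finger until the bolt is drawn fully out of the lid's keeper. Then let the catch spring up again so that it locks the bolt open, and leave everything alone. Only push with the fingers: keep the lid shut and do not disturb or pick up anything else.

Things in the scene. Friction and masses are not known exactly. Their poses are not given: they have to be found in the camera images.
- chest: white metal chest fixed to the worktop, 220 (x) x 440 (y) x 130 (z) mm, origin at the centre of its underside; at yaw 0 its front faces the robot (-x). The flat top is at z = 130: its -y part (y -220 to +32) is a fixed white deck with the lock, its +y part (y +34 to +218) a wooden lid with the bolt's keeper
- lock_plate (a point): centre of the lock's steel plate on the deck, at the height of the chest's top; plate x -50..50, y -85..85, 2 mm thick. At x = +24 a steel rod (dia. 16) lies along y through two guide arches on the plate (y = -73, +74) and, while bolted, a keeper arch on the lid (y = 104). Apart from knob and catch all of the lock stays below 26 mm over the top. Axes as the chest's
- paddle_top (a point): centre of the upper face of the red catch paddle, a flat bar 26 (x) x 110 (y) x 8 (z) mm along the bolt; at rest at x = -24, y = -40, z = 172 of the chest. Moves straight down up to 12 mm on a spring (about 4 N when just touched, 8 N at its bottom stop), springs up when let go. A finger can press anywhere on it and slide along it. Axes as the chest's
- knob_top (a point): centre of the top of the bolt's black knob, an upright block 26 (x) x 12 (y) x 46 (z) mm on the rod, its top 60 mm above the chest's top; while bolted at x = +24, y = -40, z = 190 of the chest, 48 mm across from the paddle's centre line. Push its +y face towards the chest's -y to draw the bolt. Axes as the chest's
- bolt (a joint): m the bolt is drawn towards the chest's -y: 0 = in the keeper (starts at 0 to 0.0015), 0.040 = fully open on its stop. About 2 N of friction; stays where left. Blocked at about 0.002 until the catch is at least 5 mm down; beyond 0.032 the catch springs up behind it and locks it open. If let go in between, the catch jams half down under the bolt's arm
- catch (a joint): m the red catch has been pressed down: 0 = up, 0.012 = right down on its stop
- lid (a joint): rad the chest's lid is open; 0 = shut; hinged along the chest's +x edge; lies shut by its weight (0.5 kg)
- dark_mill: black pepper mill, dia. 50, 145 mm tall, loose on the worktop, origin under its centre; leave alone
- pale_mill: grey salt mill, dia. 50, 145 mm tall, loose on the worktop, origin under its centre; leave alone
- jam_jar: amber jam jar with red lid, dia. 60, 85 mm tall, loose on the worktop, origin under its centre; leave alone
- mug: blue mug, dia. 76, 90 mm tall, handle at its +y, loose on the chopping board, origin under its centre; leave alone
- egg_cup: white egg cup, dia. 44, 50 mm tall, standing loose on the chest's deck beyond the -y end of the lock; origin under its centre; leave alone
- spatula: wooden spatula lying on the chopping board, loose; leave alone

How it is judged:
By the outcome, as a careful person would: the job done as asked, in the order asked, and still so for the second after the job is handed in, with the robot touching nothing.
It also fails if it takes over 48 s, if anything falls off the work surface, if the arm or the gripper's body presses on something with over 40 N, if the wrist force passes 120 N, or if a joint passes its speed limit or range.

## Working session

There is one attempt and no reset: what is moved stays moved. The work goes in short steps, Python scripts to look and compute and a tool call to move; the robot and the scene stay as the last step left them, time stands still between calls to the robot, and variables do not carry over. Pictures are saved under pics/ and viewed, at most 10 in all, crops included, and the job is handed in when it is done.

Besides the shell and the picture viewer there is one more tool, called after "Emit:" as name(argument=value, ...), one argument or row to a line, values as JSON. play_rows: Moves the arm, as the interface text tells. Its arguments: {"type":"object","properties":{"plan":{"type":"array"},"force":{"type":"number"}},"required":["plan"]}

```bash
mkdir -p pics
cat > h.py <<'E'
import numpy as np, cv2
from cell import arm, viewer
from scipy.spatial.transform import Rotation as R
def rot(q): return R.from_quat([q[1],q[2],q[3],q[0]]).as_matrix()
def cam(n,s=None):
    p=viewer.camera_params(n); K=np.array(p["intrinsics"])
    if "mount" in p:
        s=s or arm.observe(); T=np.eye(4); T[:3,:3]=rot(s["eef_rot"]); T[:3,3]=s["position"]
        M=T@np.array(p["mount"]); return K,M[:3,:3],M[:3,3],p
    A=np.array(p["attitude"]); A=rot(A) if A.size==4 else A
    return K,A,np.array(p["position"]),p
def dist(p):
    for k in p:
        if 'dist' in k: return np.array(p[k],float)
    return None
def at_z(c,uv,z):
    K,A,o,p=c; x=cv2.undistortPoints(np.array([[uv]],float),K,dist(p))[0,0]
    d=A@np.array([x[0],-x[1],-1]); return o+d*(z-o[2])/d[2]
def proj(c,P):
    K,A,o,p=c; q=(np.atleast_2d(P)-o)@A; q=q*[1,-1,-1]
    return cv2.projectPoints(q,np.zeros(3),np.zeros(3),K,dist(p))[0][:,0]
E
python3 - <<'E'
from h import *
for n in("scene","side","wrist"):
    print(viewer.camera_params(n)); cv2.imwrite(f"pics/{n}0.png",viewer.capture(n))
a,b=[cv2.imread(f"pics/{n}0.png") for n in("scene","side")]
for n,i in(("scene",a),("side",b)): cv2.imwrite(f"pics/{n}0b.png",cv2.resize(i,(800,600),interpolation=cv2.INTER_CUBIC))
print(arm.observe())
E
```

```text
{'intrinsics': array([[375.30962287,   0.        , 256.14717718],
       [  0.        , 375.30962287, 190.27364203],
       [  0.        ,   0.        ,   1.        ]]), 'position': array([1.52318506, 0.28003004, 1.10046848]), 'attitude': array([0.57778192, 0.24176026, 0.3095772 , 0.71545929])}
{'intrinsics': array([[448.45043591,   0.        , 255.1206555 ],
       [  0.        , 448.45043591, 192.6283141 ],
       [  0.        ,   0.        ,   1.        ]]), 'position': array([-0.17759202, -0.82739034,  1.04396449]), 'attitude': array([ 0.85096914,  0.40605688, -0.14813745, -0.29836996])}
{'intrinsics': array([[303.33377423,   0.        , 256.226653  ],
       [  0.        , 303.33377423, 190.62700534],
       [  0.        ,   0.        ,   1.        ]]), 'mount': array([[-5.83183572e-04,  9.64960432e-01,  2.62394788e-01,
         7.60131478e-02],
       [ 9.99999541e-01,  7.62334938e-04, -5.80955695e-04,
         1.31641435e-04],
       [-7.60631972e-04,  2.62394329e-01, -9.64960433e-01,
        -1.60454324e-01],
       [ 0.00000000e+00,  0.00000000e+00,  0.00000000e+00,
         1.00000000e+00]])}
{'clock': 0.15, 'joint_positions': array([ 1.19347042e+00,  2.07255049e-01,  1.54257184e+00, -6.87178133e-05,
        1.39351928e+00, -1.50521694e-01]), 'joint_velocities': array([ 0.00102303, -0.00122985, -0.00303421, -0.00091489,  0.00054676,
       -0.00031053]), 'joint_torque': array([ 1.20544089e-03, -3.71312857e+01, -2.81813997e+01,  6.97942707e-02,
        3.27191222e-02, -9.54677216e-05]), 'position': array([0.12912595, 0.55971897, 0.22356564]), 'eef_rot': array([-1.96074982e-04,  1.13153110e-01,  9.93577176e-01, -8.55216507e-04]), 'force': array([-0.22205612, -0.22022644, -1.20175943]), 'moment': array([ 0.00334306, -0.03802994, -0.05831861]), 'gripper_force': 0.0, 'grip_width': 0.09386179162896165}
```

View pics/scene0b.png

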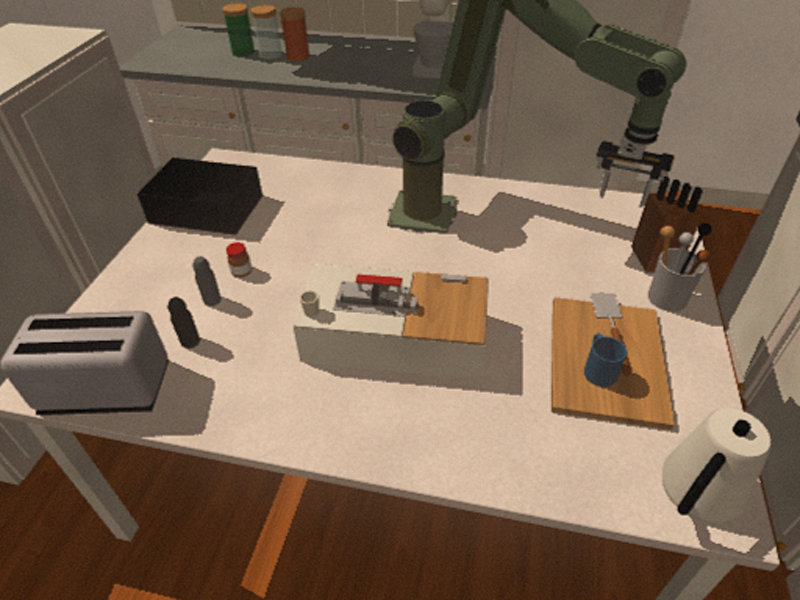

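View pics/side0b.png

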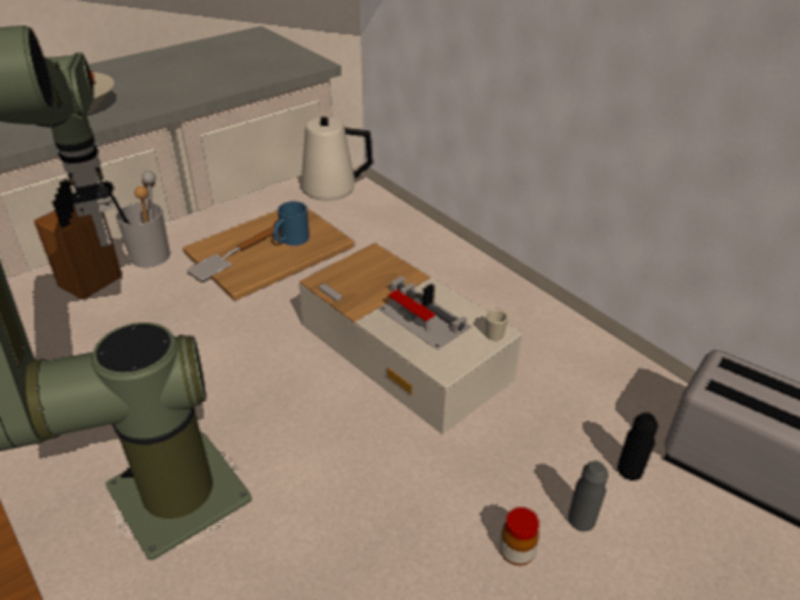

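The pictures show the chest mid-table, lid to +y, with the lock near scene (375,290) and side (425,310). Chest corners in the side view: (302,283), (443,390), (520,335), (376,245).

Run:
```python
from h import *
s=512/800
for n,pts in(("side",[(302,283),(443,390),(520,335),(376,245)]),("scene",[(489,278),(313,268),(296,327),(486,343)])):
    c=cam(n); P=np.array([at_z(c,(u*s,v*s),.13) for u,v in pts]); print(n,P.round(3).tolist(),P.mean(0).round(3),
     [np.linalg.norm(P[i]-P[(i+1)%4]).round(3) for i in range(4)], np.degrees(np.arctan2(*(P[0]-P[1])[[1,0]])))
c=cam("side"); print("paddle ends",[at_z(c,(u*s,v*s),.172).round(3) for u,v in((391,294),(433,315))],"knob",at_z(c,(429*s,287*s),.19).round(3))
c=cam("scene"); print("paddle ends",[at_z(c,(u*s,v*s),.172).round(3) for u,v in((357,279),(402,281))],"knob",at_z(c,(376*s,285*s),.19).round(3))
```

```text
side [[0.42, 0.228, 0.13], [0.446, -0.196, 0.13], [0.664, -0.179, 0.13], [0.633, 0.245, 0.13]] [0.541 0.025 0.13 ] [np.float64(0.425), np.float64(0.219), np.float64(0.425), np.float64(0.214)] 93.55243820345444
scene [[0.423, 0.25, 0.13], [0.476, -0.189, 0.13], [0.679, -0.161, 0.13], [0.64, 0.267, 0.13]] [0.555 0.042 0.13 ] [np.float64(0.443), np.float64(0.206), np.float64(0.43), np.float64(0.217)] 96.77223529668102
paddle ends [array([0.513, 0.039, 0.172]), array([ 0.536, -0.063,  0.172])] knob [ 0.572 -0.009  0.19 ]
paddle ends [array([ 0.538, -0.054,  0.172]), array([0.523, 0.052, 0.172])] knob [0.568 0.001 0.19 ]
```

```bash
cat >> h.py <<'E'
def move_to(p,yaw):  # tool pointing down, tool y at angle yaw from world x -> shift cm, rotvec
    s=arm.observe(); A=rot(s["eef_rot"]); c,n=np.cos(yaw),np.sin(yaw)
    B=np.array([[-n,c,0],[c,n,0],[0,0,-1]]).T.T
    B=np.column_stack([[-n,c,0],[c,n,0],[0,0,-1]])
    print("shift",(A.T@(np.array(p)-s["position"])*100).round(2),"rot",R.from_matrix(A.T@B).as_rotvec().round(4))
E
python3 - <<'E'
from h import *
move_to([.549,-.005,.30],np.radians(6))
E
```

```text
shift [-53.61 -45.6   -7.57] rot [-1.6000e-03  9.0000e-04  1.2393e+00]
```

Emit:
play_rows(
  plan=[
    [[1,0,0,-5,0,0,0],[1,-5,-4,-7.6,0,0,0.14],[1,-8.5,-7.5,-7.6,0,0,0.28],[1,-12,-10.5,-7.6,0,0,0.42],[1,-15.5,-13.5,-7.6,0,0,0.56],[1,-19,-16.5,-7.6,0,0,0.7],[1,-22.5,-19.5,-7.6,0,0,0.84],[1,-26,-22.5,-7.6,0,0,0.98],[1,-29.5,-25.5,-7.6,0,0,1.11],[1,-33,-28.5,-7.6,0,0,1.24]],
  ],
)

```text
clock: 1.15
position: [0.3873, 0.2066, 0.3004]
eef_rot: [0.0, 0.671, 0.741, 0.0]
force: [0.5, 0.6, -1.4]
grip_width: 0.094
gripper_force: 0.0
```

Run:
```python
from h import *
move_to([.549,-.005,.30],np.radians(6))
```

```text
shift [-22.65  14.01   0.04] rot [ 0.0002 -0.0002 -0.0062]
```

Emit:
play_rows(
  plan=[
    [[1,-4,2.5,0,0,0,0],[1,-8,5,0,0,0,0],[1,-12,7.5,0,0,0,0],[1,-16,10,0,0,0,0],[1,-20,12.5,0,0,0,0],[1,-22.3,13.7,0,0,0,0],[1,-22.3,13.7,0,0,0,0],[1,-22.3,13.7,0,0,0,0]],
  ],
)

```text
clock: 1.95
position: [0.5458, 0.0008, 0.2998]
eef_rot: [-0.001, 0.67, 0.743, -0.0]
force: [-0.2, 0.6, 0.1]
grip_width: 0.0939
gripper_force: 0.0
```

Run:
```python
from h import *
s=arm.observe(); print(s["position"],s["eef_rot"],s["force"])
im=viewer.capture("wrist"); cv2.imwrite("pics/w1.png",cv2.resize(im,(800,600),interpolation=cv2.INTER_CUBIC))
np.save("w1.npy",np.r_[s["position"],s["eef_rot"]])
```

```text
[0.54576584 0.00077565 0.2997616 ] [-9.48290092e-04  6.69811743e-01  7.42530318e-01 -2.38009546e-04] [-0.2415093   0.61936746  0.07352912]
```

View pics/w1.png

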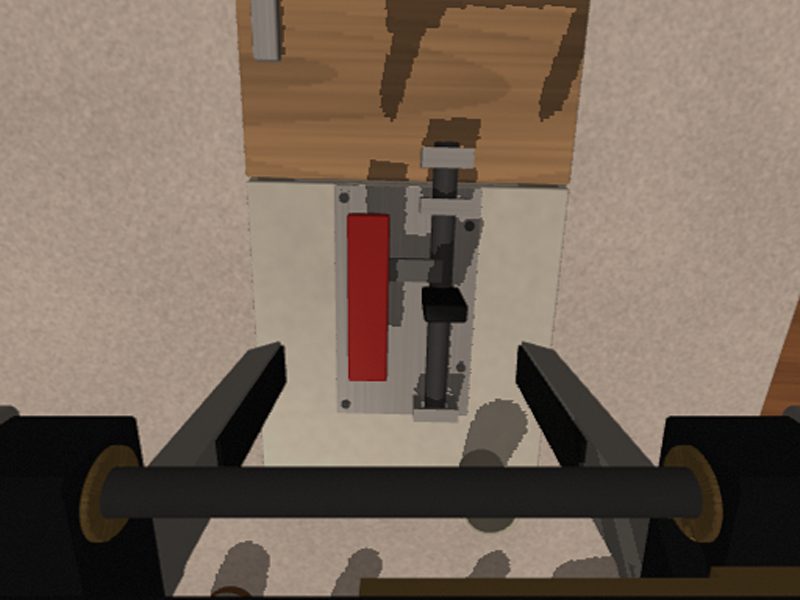

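Wrist view: the red paddle's top has corners (348,214), (389,214), (387,380), (348,380). The knob is near (445,305). Plate corners are (336,186), (482,188), (468,412), (337,412).

Run:
```python
from h import *
d=np.load("w1.npy"); s=dict(position=d[:3],eef_rot=d[3:]); c=cam("wrist",s); k=512/800
f=lambda pts,z:np.array([at_z(c,(u*k,v*k),z) for u,v in pts])
P=f([(348,214),(389,214),(387,380),(348,380)],.172); print("paddle",P.round(4).tolist(),P.mean(0))
for i in range(4): print(np.linalg.norm(P[i]-P[(i+1)%4]).round(4),end=" ")
e=(P[0]+P[1]-P[2]-P[3]); print("yaw",np.degrees(np.arctan2(-e[0],e[1])))
Q=f([(336,186),(482,188),(468,412),(337,412)],.132); print("plate",Q.round(4).tolist(),Q.mean(0).round(4))
e=(Q[0]-Q[3]); print(np.degrees(np.arctan2(-e[0],e[1])))
L=f([(248,180),(568,187)],.13); e=L[1]-L[0]; print("seam",L.round(4).tolist(),np.linalg.norm(e),np.degrees(np.arctan2(e[1],e[0])))
# fit chest pose
from scipy.optimize import least_squares
obj=np.array([(-37,15,172),(-11,15,172),(-11,-95,172),(-37,-95,172),(-50,85,132),(50,85,132),(50,-85,132),(-50,-85,132),(-110,33,130),(110,33,130)])/1e3
obj[4:8,1]+=-40*0/1e3
px=np.array([(348,214),(389,214),(387,380),(348,380),(336,186),(482,188),(468,412),(337,412),(248,180),(568,187)])*k
def W(x,o): 
    r=R.from_euler('z',x[2]).as_matrix(); return o@r.T+[x[0],x[1],0]
def res(x):
    o=obj.copy(); o[4:8,1]+=x[3]; return ((proj(c,W(x,o))-px)).ravel()
r=least_squares(res,[.545,.035,.1,-.04],loss='soft_l1'); print(r.x,np.degrees(r.x[2])); print(res(r.x).reshape(-1,2).round(1).tolist())
x=r.x; print("knob top px",(proj(c,W(x,np.array([(11,-34,190),(37,-34,190),(37,-46,190),(11,-46,190)])/1e3))/k).round(0).tolist())
print("mid y=-18:",W(x,np.array([[0,-.018,0]])))
move_to(np.r_[W(x,np.array([[0,-.018,0]]))[0,:2],.24],x[2])
```

```text
paddle [[0.5094, 0.0478, 0.172], [0.5339, 0.0503, 0.172], [0.543, -0.0578, 0.172], [0.5173, -0.0604, 0.172]] [ 0.52590534 -0.00500084  0.172     ]
0.0247 0.1085 0.0258 0.1085 yaw 4.509200377876422
plate [[0.4959, 0.0616, 0.132], [0.5941, 0.0704, 0.132], [0.608, -0.0966, 0.132], [0.508, -0.1069, 0.132]] [ 0.5515 -0.0179  0.132 ]
4.0952020607540875
seam [[0.4361, 0.0594, 0.13], [0.6524, 0.077, 0.13]] 0.21692356980765523 4.644889306155363
[ 0.54688411  0.03609579  0.08013248 -0.05452587] 4.5912531906681
[[-0.6, -0.3], [0.8, 0.3], [0.4, 1.6], [0.2, 1.0], [-1.2, -0.9], [0.2, -0.0], [-0.3, 1.8], [0.2, 0.1], [-1.5, -0.9], [1.6, -0.6]]
knob top px [[425.0, 302.0], [469.0, 303.0], [468.0, 322.0], [425.0, 321.0]]
mid y=-18: [[0.54832495 0.01815355 0.        ]]
shift [1.62 0.46 6.  ] rot [-0.0012 -0.0009  0.0241]
```

Emit:
play_rows(
  plan=[
    [[0.378,1.6,0.45,0,0,0,0.024],[0.378,1.6,0.45,3,0,0,0.024],[0.378,1.6,0.45,6,0,0,0.024],[0.378,1.6,0.45,6,0,0,0.024],[0.378,1.6,0.45,6,0,0,0.024],[0.378,1.6,0.45,6,0,0,0.024],[0.378,1.6,0.45,6,0,0,0.024],[0.378,1.6,0.45,6,0,0,0.024]],
  ],
)

```text
clock: 2.8
position: [0.5498, 0.0171, 0.242]
eef_rot: [0.001, 0.678, 0.735, 0.001]
force: [0.7, 0.1, -1.0]
grip_width: 0.036
gripper_force: 0.0
```

Run:
```python
from h import *
s=arm.observe(); print(s["position"],s["eef_rot"],s["force"],s["grip_width"])
im=viewer.capture("wrist"); cv2.imwrite("pics/w2.png",cv2.resize(im,(800,600),interpolation=cv2.INTER_CUBIC))
move_to([.5483,.0182,.179],.0801)
```

```text
[0.54980937 0.01711988 0.24204277] [0.00112465 0.67825273 0.73482741 0.00081188] [ 0.74863773  0.05528529 -0.96623023] 0.03600834882281591
shift [ 0.13 -0.14  6.27] rot [ 0.0021  0.0004 -0.0002]
```

View pics/w2.png

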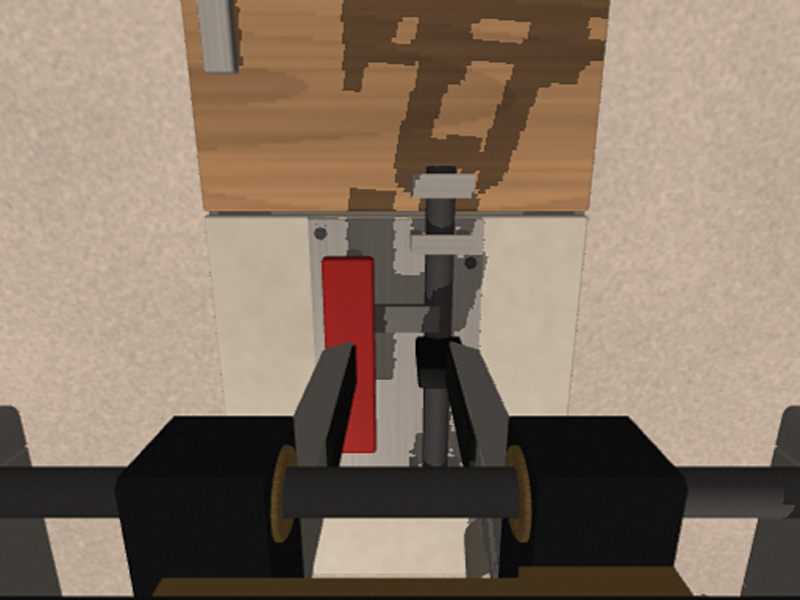

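Finger tips at about (340,345) and (465,345) line up with the paddle (348) and knob (440) once perspective is allowed for. I'll descend to just above the paddle and check the force.

Emit:
play_rows(
  plan=[
    [[0.378,0.15,-0.15,2.0,0,0,0],[0.378,0.15,-0.15,3.2,0,0,0],[0.378,0.15,-0.15,4.0,0,0,0],[0.378,0.15,-0.15,4.5,0,0,0],[0.378,0.15,-0.15,4.5,0,0,0],[0.378,0.15,-0.15,4.5,0,0,0]],
  ],
)

```text
clock: 3.45
position: [0.5477, 0.0185, 0.1958]
eef_rot: [0.0, 0.678, 0.735, 0.0]
force: [-0.9, 0.7, -0.2]
grip_width: 0.0356
gripper_force: 0.0
```

Emit:
play_rows(
  plan=[
    [[0.378,0,0,0.4,0,0,0],[0.378,0,0,0.8,0,0,0],[0.378,0,0,1.1,0,0,0],[0.378,0,0,1.3,0,0,0],[0.378,0,0,1.5,0,0,0],[0.378,0,0,1.6,0,0,0],[0.378,0,0,1.6,0,0,0],[0.378,0,0,1.6,0,0,0]],
  ],
)

```text
clock: 4.25
position: [0.5484, 0.0185, 0.1811]
eef_rot: [0.001, 0.678, 0.735, 0.001]
force: [-0.4, 0.9, 7.4]
grip_width: 0.0357
gripper_force: 3.6
```

Emit:
play_rows(
  plan=[
    [[0.378,0,0,0.1,0,0,0],[0.378,0,0,0.2,0,0,0],[0.378,0,0,0.25,0,0,0],[0.378,0,0,0.25,0,0,0],[0.378,0,0,0.25,0,0,0]],
  ],
)

```text
clock: 4.75
position: [0.5484, 0.0185, 0.1792]
eef_rot: [0.001, 0.678, 0.735, 0.001]
force: [-1.1, 0.7, 9.8]
grip_width: 0.0354
gripper_force: 4.7
```

Emit:
play_rows(
  plan=[
    [[0.378,0,0,0.1,0,0,0],[0.378,0,0,0.1,0,0,0],[0.378,0,0,0.1,0,0,0]],
  ],
)

```text
clock: 5.05
position: [0.5485, 0.0185, 0.1791]
eef_rot: [0.001, 0.678, 0.735, 0.001]
force: [-2.3, 1.0, 13.2]
grip_width: 0.0356
gripper_force: 6.6
```

The catch is on its stop: force is up to 13 N with no more travel. Now I'll push the knob.

Emit:
play_rows(
  plan=[
    [[0.378,-0.4,0,0,0,0,0],[0.378,-0.8,0,0,0,0,0],[0.378,-1.2,0,0,0,0,0],[0.378,-1.6,0,0,0,0,0],[0.378,-2.0,0,0,0,0,0],[0.378,-2.0,0,0,0,0,0]],
  ],
)

```text
clock: 5.65
position: [0.5505, 0.0022, 0.1792]
eef_rot: [-0.001, 0.678, 0.735, 0.004]
force: [-1.7, 9.6, 14.0]
grip_width: 0.0356
gripper_force: 7.2
```

Emit:
play_rows(
  plan=[
    [[0.378,-0.4,0,0,0,0,0],[0.378,-0.8,0,0,0,0,0],[0.378,-1.0,0,0,0,0,0],[0.378,-1.0,0,0,0,0,0]],
  ],
)

```text
clock: 6.05
position: [0.5513, -0.0077, 0.1792]
eef_rot: [-0.001, 0.678, 0.735, 0.004]
force: [-1.4, 9.6, 13.0]
grip_width: 0.0355
gripper_force: 7.1
```

Emit:
play_rows(
  plan=[
    [[0.378,-0.4,0,0,0,0,0],[0.378,-0.8,0,0,0,0,0],[0.378,-1.2,0,0,0,0,0],[0.378,-1.6,0,0,0,0,0],[0.378,-2.0,0,0,0,0,0],[0.378,-2.0,0,0,0,0,0],[0.378,-2.0,0,0,0,0,0]],
  ],
)

```text
clock: 6.75
position: [0.5529, -0.0281, 0.179]
eef_rot: [-0.0, 0.678, 0.735, 0.004]
force: [-1.4, 8.8, 13.2]
grip_width: 0.0355
gripper_force: 6.7
```

Emit:
play_rows(
  plan=[
    [[0.378,-0.1,0,0,0,0,0],[0.378,-0.2,0,0,0,0,0],[0.378,-0.3,0,0,0,0,0],[0.378,-0.3,0,0,0,0,0]],
  ],
)

```text
clock: 7.15
position: [0.5529, -0.0283, 0.1791]
eef_rot: [-0.002, 0.678, 0.735, 0.005]
force: [-2.9, 13.8, 14.3]
grip_width: 0.0355
gripper_force: 9.8
```

The knob stopped with a rising force at chest y of about -65 mm, which is the expected stop. I'll back off a little, lift and look.

Emit:
play_rows(
  plan=[
    [[0.378,0.5,0,0,0,0,0],[0.378,1.0,0,0,0,0,0],[0.378,1.3,0,0,0,0,0],[0.378,1.3,0,-0.5,0,0,0],[0.378,1.3,0,-1.0,0,0,0],[0.378,1.3,0,-2.0,0,0,0],[0.378,1.3,0,-4.0,0,0,0],[0.378,1.3,0,-8.0,0,0,0],[0.378,1.3,0,-12.0,0,0,0],[0.378,1.3,0,-12.0,0,0,0]],
  ],
)

```text
clock: 8.15
position: [0.5535, -0.0215, 0.3026]
eef_rot: [0.005, 0.678, 0.735, 0.003]
force: [-0.4, -0.7, 0.0]
grip_width: 0.0351
gripper_force: 0.0
```

Run:
```python
from h import *
s=arm.observe(); print(s["position"],s["force"])
im=viewer.capture("wrist"); cv2.imwrite("pics/w3.png",cv2.resize(im,(800,600),interpolation=cv2.INTER_CUBIC))
b=viewer.capture("side"); cv2.imwrite("pics/s3.png",cv2.resize(b[140:250,180:360],(800,489),interpolation=cv2.INTER_CUBIC))
c=cam("wrist",s); k=512/800
def W(o): return o@R.from_euler('z',.0801).as_matrix().T+[.5469,.0361,0]
f=lambda o:(proj(c,W(np.array(o)/1e3))/k).round(0).tolist()
print("knob open",f([(11,-74,190),(37,-74,190),(37,-86,190),(11,-86,190)]))
for z in(172,166,160): print("paddle",z,f([(-37,15,z),(-11,15,z),(-11,-95,z),(-37,-95,z)]))
```

```text
[ 0.55352275 -0.02151411  0.30258491] [-0.3634885  -0.66393652  0.00286265]
knob open [[413.0, 326.0], [455.0, 326.0], [455.0, 345.0], [413.0, 345.0]]
paddle 172 [[332.0, 175.0], [376.0, 175.0], [378.0, 348.0], [338.0, 348.0]]
paddle 166 [[333.0, 175.0], [376.0, 175.0], [378.0, 345.0], [339.0, 345.0]]
paddle 160 [[334.0, 174.0], [376.0, 174.0], [379.0, 342.0], [340.0, 342.0]]
```

View pics/w3.png

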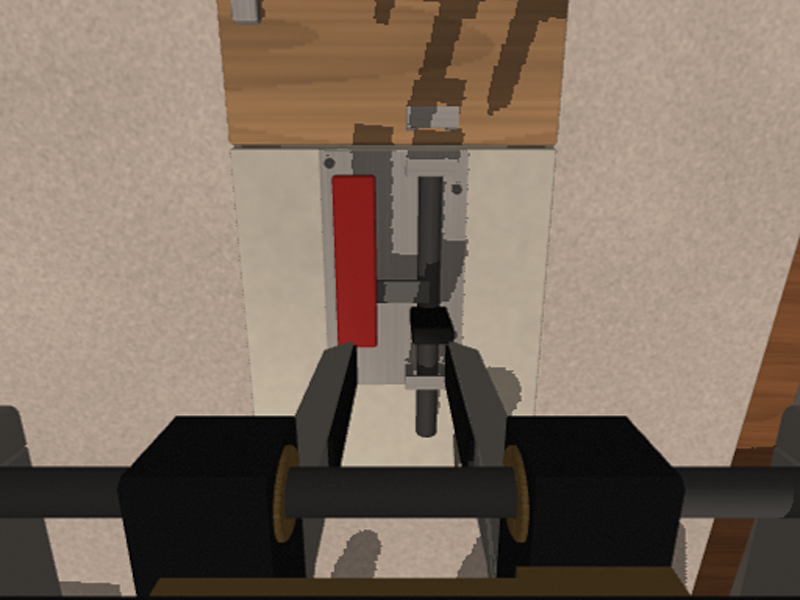

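View pics/s3.png

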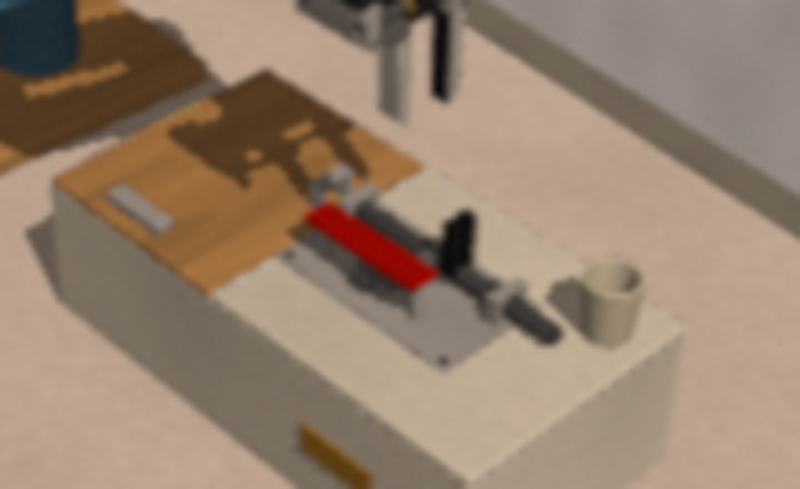

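The knob's top is at (410–454, 343), where it should be when fully open, and the rod is out of the keeper. The paddle's near edge at row 347 matches the "up" position (348), and the egg cup hasn't moved.

```bash
python3 -c "
from cell import arm
print(arm.hand_in())"
```

```text
the job is handed in; nothing more can be done
None
```

The chest is unbolted: the bolt is fully drawn, the catch has sprung back up behind it, the gripper is clear of everything, and the job is handed in.

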